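# Tip the slide carton down and shut the accessory case

### The job

The blue accessory case cannot be closed because the small carton of slides was stood on end in its long bay. Push against the upper part of the carton with your fingertips so that it tips over towards the empty end of the bay and lies flat on its broad side, then flip the open lid over by pushing on its outside until the case is fully shut. Only push: do not grip or lift anything, do not upset the oil bottle inside the case, and leave the things standing on the bench beside it where they are.

Things in the scene. Friction and masses are not known exactly. Their poses are not given: they have to be found in the camera images.
- acc_case: Blue plastic storage case, 176 x 246 mm, 78 mm high shut, fixed. Origin: centre of its underside. Its x points from the front (catches) to the hinge side, y along its length. The hinge side is to the robot's left: its x about along world +y, its y about along world -x (towards the robot). Inner floor z = 4 mm, walls 4 mm, rim z = 58 mm; inside x -84 to 84, y -119 to 119 mm.
- long_bay (a point): Middle of the floor of the long bay, at x = -32, y = 0, z = 4 mm in the case frame, axes as the case. The bay is 103 mm wide (x -84 to 19) and 238 mm long; the carton stands at its +y end, its -y end is empty. A fixed grey partition, 3 mm thick, top 44 mm above the bench, bounds it at x = 20 mm; beyond it lies the narrow bay with oil bottle and forceps.
- lid_hinge (a point): Middle of the lid's hinge line, at x = 88, y = 0, z = 58 mm in the case frame; the line runs along the case's y. The lid is a hollow shell of 176 x 246 mm, 20 mm deep, 0.3 kg, its outside closed. Shut, it covers x -88 to 88, z 58 to 78 mm (71 mm free above the inner floor); upright (1.57 rad) it covers x 88 to 108, z 58 to 234 mm.
- case_lid (a joint): Angle of the case's lid, rad: 0 shut, 1.75 fully open (leaning a little back from upright, away from the case). Friction lets it stand anywhere from about 1.15 to 1.65; pushed below about 1.1 it falls shut by itself if nothing is in its way.
- lid_front_edge (a point): Middle of the lid's free long edge on its outer side: with the lid shut at x = -88, y = 0, z = 78 mm in the case frame; with the lid open it is the top edge, on the side away from the case.
- slides_carton: White and blue carton of slides, 66 x 121 x 75 mm (own x, y, z), about 0.14 to 0.24 kg, loose. At first it stands on end: its y (121 mm) up, x (66 mm) along the case's -y, z along the case's -x; top 125 mm above the bench. Origin: centre of a 66 x 121 mm face. Lying as wanted, its x axis points down and its top is 70 mm above the bench, just under the shut lid.
- carton_centre (a point): Centre of the carton.
- oil_bottle: Small brown bottle with black cap, 29 mm across, 61 mm high, standing in the narrow bay of the case; origin at the centre of its foot, z up.
- forceps: Steel forceps, 23 x 130 x 9 mm, lying along the narrow bay of the case; origin at the centre of the underside.
- specimen_cup: Clear specimen cup with green lid, 62 mm across, 68 mm high, on the bench to the right of the case; origin at the centre of its foot.
- timer: White bench timer, 48 x 66 mm, 52 mm high, on the bench to the right of the case; origin at the centre of its foot.
- violet_bottle: Violet stain bottle with pointed cap, 37 mm across, 93 mm high, on the bench to the right of the case; origin at the centre of its foot.
Mind the look-alikes: they are no part of the job. What is shaped like the slides_carton but green or turquoise is not meant.

How it is judged:
By the outcome, as a careful person would: the job done as asked, in the order asked, and still so for the second after the job is handed in, with the robot touching nothing.
It also fails if it takes over 45 s, if anything falls off the work surface, if the arm or the gripper's body presses on something with over 40 N, if the wrist force passes 120 N, or if a joint passes its speed limit or range.

### The arm

A 7-joint arm with a two-finger parallel gripper is mounted at the origin on a cart in front of the work surface, level with it; the furniture and walls round the work are solid. World frame = base frame: x ahead of the robot, y to its left, z up, the work surface at z = 0. Lengths are in m, angles in rad, forces in N, time in s.
With the tool pointing down it reaches from about 0.375 to 0.925 m from the base axis. Payload 3.1 kg.
Tool frame: the origin (TCP) lies between the finger pads; the fingertips stand 14 mm ahead of it and the grasp point (between the pads) lies 5 mm behind it; z points along the fingers, y is the line along which they close (so a half turn about z gives the same grasp; the last joint's range is limited). The gripper opens to 85 mm and grips with 20 to 120 N. Pads are 22 mm wide; open, the fingers measure 114 mm over their backs; the gripper's body (76 mm by 85 mm) begins 54 mm behind the grasp point. The pads swing forward as they close: fully open they stand 13 mm farther back than shut.
Start: joints at [-1.42, 0.383, 0.044, 1.598, -0.018, 1.161, -0.05], TCP at [0.16, 0.63, 0.245] pointing down, gripper open.
Joint ranges: [-2.61, 2.61], [-0.41, 2.15], [-1.48, 1.57], [0, 2.5], [-1.57, 4.71], [0.05, 1.97], [-2.85, 2.85]. Speed limits (rad/s): [2.79, 2.79, 3.14, 3.14, 3.14, 3.14, 3.14].

### API

Orientations are given as [roll, pitch, yaw] about the fixed x, y, z axes, in that order (R = Rz(yaw) Ry(pitch) Rx(roll)).
In Python, from plant import sensors, vision, finish_job gives the robot as it stands.
- The arm moves only by the tool apply_moves, never from a script. Its argument "series" is a list of rows, each an object of numbers: "hand": the opening, from 0 (shut) to 1 (fully open); "tx", "ty", "tz": the shift along the world's x, y, z in m; "wx", "wy", "wz": the turn, a rotation vector about the world's x, y, z in rad. In form: [{"hand": .., "tx": .., "ty": .., "tz": .., "wx": .., "wy": .., "wz": ..}, ...]. A call has 1 to 5 rows; each row shifts and turns the commanded pose from where the row before left it; what a row does not reach is not made up. A row lasts 1/10 s, in which the tool goes at most 50 mm and 8.59 degrees, less where a joint would pass 70% of its speed; a pose out of reach is approached as far as the arm can. A call with a gripper value outside its range is refused whole. The fingers move at their own pace and stop on an object; the grip force is fixed at half the most. Time passes only in rows, so rows that do not move let the fingers close. It gives the time, the measured TCP pose, the force, the opening and the grip force at its end, in the units of the state.
- sensors.get_state(): the state, without advancing time (a new reading comes with each control period).
- vision.read_camera(name): name is "scene" or "top" or "wrist"; returns a dict with "color" (400x640x3 uint8, blue, green, red), "intrinsics" (3x3 intrinsics, pixels), "distortion" ([k1, k2, p1, p2, k3] as OpenCV has them; the pictures are not rectified), "rvec" (rotation vector, rad) and "tvec" (3), from world to camera coordinates, as OpenCV has them. Camera axes: x right, y down, z forward; pixel columns grow to the right and rows downward; lengths in m; the calibration is good to about 2 mm. A picture is of the moment at which its call begins. There is no depth.
- finish_job(): hands the job in; it is judged then, once.
The state is a dict: "time": time; "q": joint angles; "joint_velocities": joint speeds; "joint_torque": joint torques, N m; "position": TCP position; "orientation": TCP orientation; "force": force on the tool from outside, world axes, zero at the start; "moment": the same for the moment, N m; "gripper_width": finger opening in m; "gripper_force": force on a finger pad.
Only numpy, scipy, OpenCV 4.12 (cv2) and the standard library are available. Lean on these libraries where they do the work, as an engineer would, in place of code of your own. Each camera call takes 0.05 s, during which the arm holds its last target. There are 200 camera calls.

## Working session

There is one attempt and no reset: what is moved stays moved. The work goes in short steps, Python scripts to look and compute and a tool call to move; the robot and the scene stay as the last step left them, time stands still between calls to the robot, and variables do not carry over. Pictures are saved under pics/ and viewed, at most 10 in all, crops included, and the job is handed in when it is done.

Besides the shell and the picture viewer there is one more tool, called after "Call:" by a JSON object that holds its "fn" and its "kwargs". apply_moves: Moves the arm, as the interface text tells. Its arguments: {"type":"object","properties":{"series":{"type":"array"}},"required":["series"]}

```bash
mkdir -p pics; cat > h.py <<'E'
import numpy as np, cv2
from plant import sensors, vision
def cam(n):
    c=vision.read_camera(n); c['R']=cv2.Rodrigues(np.array(c['rvec'],float))[0]; return c
def ray(c,p):
    u=cv2.undistortPoints(np.array([[p]],float),np.array(c['intrinsics'],float),np.array(c['distortion'],float))[0,0]
    d=c['R'].T@np.array([u[0],u[1],1]); o=-c['R'].T@np.array(c['tvec'],float).ravel(); return o,d
def plane(c,p,z):
    o,d=ray(c,p); return o+d*(z-o[2])/d[2]
def proj(c,P):
    return cv2.projectPoints(np.array(P,float).reshape(-1,1,3),np.array(c['rvec'],float),np.array(c['tvec'],float),np.array(c['intrinsics'],float),np.array(c['distortion'],float))[0].reshape(-1,2)
E
python3 - <<'E'
from h import *
import pickle
for n in('scene','top'):
    c=cam(n); cv2.imwrite(f'pics/{n}0.png',c['color']); pickle.dump(c,open(n+'.pkl','wb'))
    print(n,ray(c,(320,200)))
print(sensors.get_state())
E
```

```text
scene (array([-0.20834422, -0.50328287,  0.93829027]), array([ 0.56362201,  0.42066594, -0.71146484]))
top (array([ 0.31710527, -0.01101156,  1.26604309]), array([ 0.19046949, -0.01308547, -0.98163122]))
{'time': 0.1, 'q': array([-1.41980045,  0.38376936,  0.04383677,  1.59945564, -0.01789014,
        1.16121427, -0.04990901]), 'joint_velocities': array([-1.10604426e-03, -9.61615280e-04, -4.54069164e-05, -3.69770561e-03,
       -7.48507680e-04, -8.98909330e-04,  7.67309042e-04]), 'joint_torque': array([ 3.17380851e-03, -4.34726608e+01,  1.02934644e+00, -2.50453591e+01,
        1.07906089e-02,  5.44844006e-03,  1.31718969e-05]), 'position': array([0.15984972, 0.62916598, 0.24398441]), 'orientation': array([-3.13914231e+00,  1.38458107e-04,  2.89287097e+00]), 'force': array([0.25040381, 0.35573189, 0.71221793]), 'moment': array([ 3.92416523e-05,  3.59190433e-02, -1.90713886e-02]), 'gripper_force': 0.0, 'gripper_width': 0.08543373886505419}
```

View pics/scene0.png

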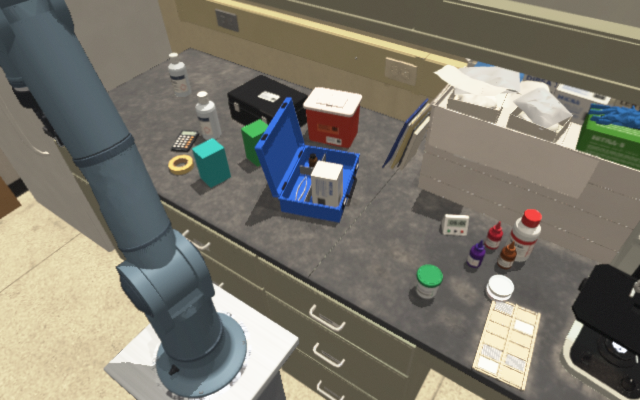

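View pics/top0.png

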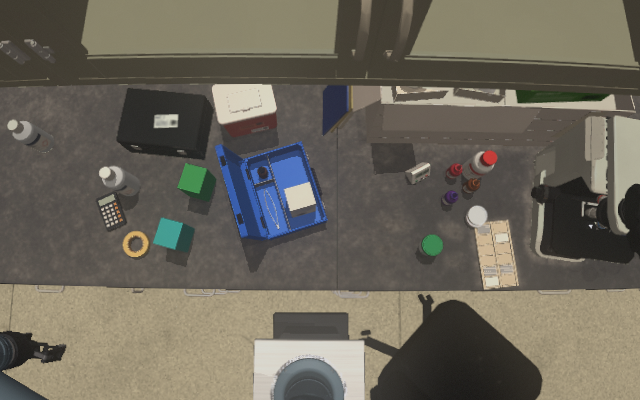

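The top view shows the case at about (270,190), with the lid open on the left and the white carton at (299,197). The shaped-alike candidates are turquoise (170,235), green (194,180) and white/blue (299,197). Only the white one stands in the case, so it is the one meant. I'll confirm it in an enlarged crop.

```bash
python3 - <<'E'
from h import *
import pickle
c=pickle.load(open('top.pkl','rb')); s=pickle.load(open('scene.pkl','rb'))
a=cv2.resize(c['color'][135:250,205:335],None,fx=4.5,fy=4.5,interpolation=cv2.INTER_CUBIC)
cv2.imwrite('pics/crop.png',a)
b=cv2.resize(s['color'][90:225,250:370],None,fx=4.4,fy=4.4,interpolation=cv2.INTER_CUBIC)
cv2.imwrite('pics/crop2.png',b)
# blue mask + white carton top
hsv=cv2.cvtColor(c['color'],cv2.COLOR_BGR2HSV)
m=cv2.inRange(hsv,(105,120,50),(125,255,255)); m[:, :205]=0; m[:,335:]=0; m[:130]=0
k=max(cv2.findContours(m,0,2)[0],key=cv2.contourArea); print(cv2.approxPolyDP(cv2.convexHull(k),2,True)[:,0].tolist())
w=cv2.inRange(hsv,(0,0,150),(180,70,255)); w[:,:275]=0;w[:,325:]=0;w[:175]=0;w[220:]=0
k=max(cv2.findContours(w,0,2)[0],key=cv2.contourArea); r=cv2.minAreaRect(k); print(r)
for p in cv2.boxPoints(r): print(p,plane(c,p,.125).round(4))
E
```

```text
[[327, 219], [271, 238], [241, 237], [215, 146], [301, 141]]
((299.37896728515625, 195.8885498046875), (23.250505447387695, 27.087966918945312), 73.61045837402344)
[283.1051  188.55734] [0.5696 0.0754 0.125 ]
[309.09235 180.91403] [0.5918 0.0042 0.125 ]
[315.65283 203.21976] [ 0.5294 -0.0144  0.125 ]
[289.6656  210.86307] [0.5076 0.0561 0.125 ]
```

View pics/crop.png

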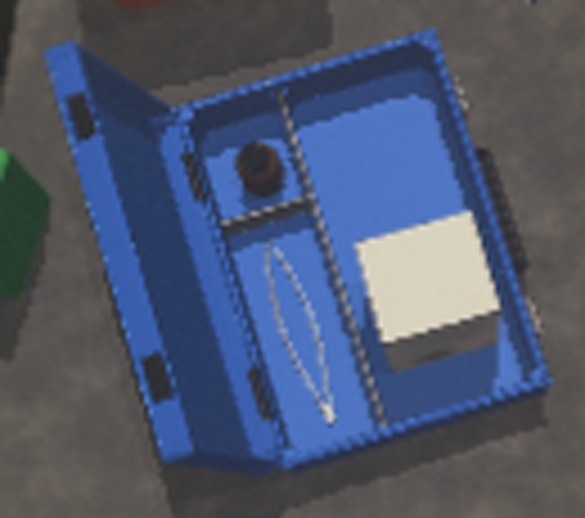

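View pics/crop2.png

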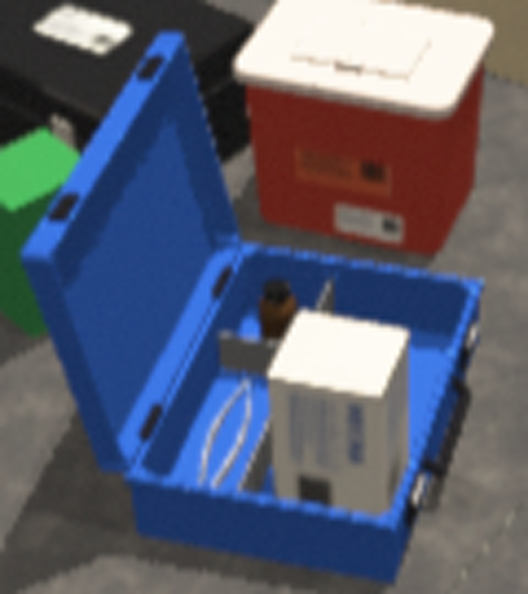

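The crops confirm it: a white/blue carton stands on end in the case's long bay. In the enlarged top crop, the rim corners are at (432,33), (548,382), (285,465) and (175,110).

```bash
python3 - <<'E'
from h import *
import pickle
c=pickle.load(open('top.pkl','rb'))
P=[plane(c,(x/4.5+205-.4,y/4.5+135-.4),.058)[:2] for x,y in((434,30),(550,384),(285,468),(172,108))]
print(np.array(P).round(4)); 
M=np.array([[-.088,-.123],[-.088,.123],[.088,.123],[.088,-.123]])
P=np.array(P);mc=P.mean(0);H=M.T@(P-mc);U,S,V=np.linalg.svd(H);R=(U@V).T
R=V.T@np.diag([1,np.linalg.det(V.T@U.T)])@U.T
print(mc,R,'yaw',np.arctan2(R[1,0],R[0,0]));print((P-(M@R.T+mc)).round(4))
for n,q in dict(carton_top=[[.5696,.0754],[.5918,.0042],[.5294,-.0144],[.5076,.0561]]).items(): print(((np.array(q)-mc)@R).round(4))
# lid top corners
for x,y in((47,50),(165,460)):
    for z in (.22,.23): print(z,((plane(c,(x/4.5+205-.4,y/4.5+135-.4),z)[:2]-mc)@R).round(3))
w=np.load
print(plane(c,(262/4.5+205,158/4.5+135),.061), ((plane(c,(262/4.5+205,158/4.5+135),.061)[:2]-mc)@R))
for n,p in dict(green=(194,180)).items(): print(n,plane(c,p,.12))
E
```

```text
[[ 0.7291  0.0305]
 [ 0.4934 -0.0471]
 [ 0.4382  0.1205]
 [ 0.674   0.2017]]
[0.58366847 0.07638783] [[-0.31593456 -0.94878098]
 [ 0.94878098 -0.31593456]] yaw 1.8922378323991367
[[ 0.0009 -0.0013]
 [-0.0014 -0.0011]
 [-0.001  -0.0006]
 [ 0.0014  0.003 ]]
[[ 0.0035  0.0137]
 [-0.0711  0.0151]
 [-0.069   0.0802]
 [ 0.0048  0.0786]]
0.22 [ 0.137 -0.126]
0.23 [ 0.136 -0.123]
0.22 [0.138 0.121]
0.23 [0.136 0.122]
[0.6385518  0.13977199 0.061     ] [ 0.04279814 -0.0720975 ]
green [0.59299432 0.32486049 0.12      ]
```

Call:
{"fn": "apply_moves", "kwargs": {"series": [{"hand": 0,"tx": 0,"ty": 0,"tz": 0.05,"wx": 0,"wy": 0,"wz": -0.14},{"hand": 0,"tx": 0,"ty": 0,"tz": 0.05,"wx": 0,"wy": 0,"wz": -0.14},{"hand": 0,"tx": 0.022,"ty": -0.044,"tz": 0,"wx": 0,"wy": 0,"wz": -0.14},{"hand": 0,"tx": 0.022,"ty": -0.044,"tz": 0,"wx": 0,"wy": 0,"wz": -0.14},{"hand": 0,"tx": 0.022,"ty": -0.044,"tz": 0,"wx": 0,"wy": 0,"wz": -0.14}]}}

```text
time: 0.6
position: [0.2266, 0.4965, 0.3452]
orientation: [3.141, 0.0, 2.188]
force: [0.5, -0.3, -0.6]
gripper_width: 0.0122
gripper_force: 0.0
```

Call:
{"fn": "apply_moves", "kwargs": {"series": [{"hand": 0,"tx": 0.022,"ty": -0.044,"tz": 0,"wx": 0,"wy": 0,"wz": -0.14},{"hand": 0,"tx": 0.022,"ty": -0.044,"tz": 0,"wx": 0,"wy": 0,"wz": -0.14},{"hand": 0,"tx": 0.022,"ty": -0.044,"tz": 0,"wx": 0,"wy": 0,"wz": 0},{"hand": 0,"tx": 0.022,"ty": -0.044,"tz": 0,"wx": 0,"wy": 0,"wz": 0},{"hand": 0,"tx": 0.022,"ty": -0.044,"tz": 0,"wx": 0,"wy": 0,"wz": 0}]}}

```text
time: 1.1
position: [0.3364, 0.2757, 0.3448]
orientation: [-3.141, -0.0, 1.913]
force: [1.8, 0.6, -0.9]
gripper_width: 0.0001
gripper_force: 0.0
```

Call:
{"fn": "apply_moves", "kwargs": {"series": [{"hand": 0,"tx": 0.022,"ty": -0.044,"tz": 0,"wx": 0,"wy": 0,"wz": -0.02},{"hand": 0,"tx": 0.022,"ty": -0.044,"tz": 0},{"hand": 0,"tx": 0.022,"ty": -0.044,"tz": 0},{"hand": 0,"tx": 0.022,"ty": -0.044,"tz": 0},{"hand": 0,"tx": 0.022,"ty": -0.044,"tz": 0}]}}

```text
validation failed for argument at $.se...
```

Call:
{"fn": "apply_moves", "kwargs": {"series": [{"hand": 0,"tx": 0.029,"ty": -0.04,"tz": 0},{"hand": 0,"tz": -0.05},{"hand": 0,"tz": -0.05},{"hand": 0,"tz": -0.05},{"hand": 0,"tz": -0.04}]}}

```text
validation failed for argument at $.se...
```

All keys are required, so I'll resend with every one filled in.

Call:
{"fn": "apply_moves", "kwargs": {"series": [{"hand": 0,"tx": 0.022,"ty": -0.044,"tz": 0,"wx": 0,"wy": 0,"wz": -0.02},{"hand": 0,"tx": 0.022,"ty": -0.044,"tz": 0,"wx": 0,"wy": 0,"wz": 0},{"hand": 0,"tx": 0.022,"ty": -0.044,"tz": 0,"wx": 0,"wy": 0,"wz": 0},{"hand": 0,"tx": 0.022,"ty": -0.044,"tz": 0,"wx": 0,"wy": 0,"wz": 0},{"hand": 0,"tx": 0.022,"ty": -0.044,"tz": 0,"wx": 0,"wy": 0,"wz": 0}]}}

```text
time: 1.6
position: [0.4461, 0.0559, 0.345]
orientation: [3.142, -0.001, 1.893]
force: [1.1, 0.1, 0.4]
gripper_width: 0.0001
gripper_force: 0.0
```

Call:
{"fn": "apply_moves", "kwargs": {"series": [{"hand": 0,"tx": 0.027,"ty": -0.042,"tz": 0,"wx": 0,"wy": 0,"wz": 0},{"hand": 0,"tx": 0,"ty": 0,"tz": -0.05,"wx": 0,"wy": 0,"wz": 0},{"hand": 0,"tx": 0,"ty": 0,"tz": -0.05,"wx": 0,"wy": 0,"wz": 0},{"hand": 0,"tx": 0,"ty": 0,"tz": -0.05,"wx": 0,"wy": 0,"wz": 0},{"hand": 0,"tx": 0,"ty": 0,"tz": -0.04,"wx": 0,"wy": 0,"wz": 0}]}}

```text
time: 2.1
position: [0.4714, 0.0157, 0.1526]
orientation: [-3.139, -0.0, 1.892]
force: [-0.3, 1.2, 0.5]
gripper_width: 0.0003
gripper_force: 0.0
```

```bash
python3 - <<'E'
from h import *
c=cam('scene'); cv2.imwrite('pics/s1.png',cv2.resize(c['color'][60:240,220:420],None,fx=3,fy=3))
s=sensors.get_state();print(s['position'],s['orientation'],s['force'],s['q'],s['time'])
E
```

```text
[0.46638176 0.01513975 0.14678197] [-3.12651439e+00  1.62020560e-03  1.89353098e+00] [-2.36398355 -0.59724191 -2.6701447 ] [-0.90695854  0.22446078  0.86748531  2.13720471 -0.21411451  0.8834329
  0.41018412] 2.15
```

View pics/s1.png

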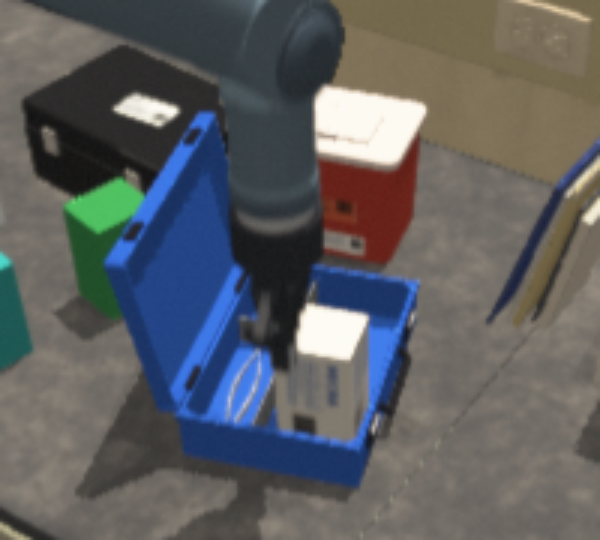

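The picture shows the fingertips just behind the carton at (280,350). The carton is still standing and the lid is clear. I'll let the arm settle for a moment.

Call:
{"fn": "apply_moves", "kwargs": {"series": [{"hand": 0,"tx": 0,"ty": 0,"tz": 0,"wx": 0,"wy": 0,"wz": 0},{"hand": 0,"tx": 0,"ty": 0,"tz": 0,"wx": 0,"wy": 0,"wz": 0},{"hand": 0,"tx": 0,"ty": 0,"tz": 0,"wx": 0,"wy": 0,"wz": 0}]}}

```text
time: 2.45
position: [0.4754, 0.0164, 0.1579]
orientation: [3.136, -0.001, 1.893]
force: [1.2, -0.4, -0.5]
gripper_width: -0.0001
gripper_force: 0.0
```

Call:
{"fn": "apply_moves", "kwargs": {"series": [{"hand": 0,"tx": 0.003,"ty": -0.009,"tz": -0.017,"wx": 0,"wy": 0,"wz": 0},{"hand": 0,"tx": 0,"ty": 0,"tz": -0.017,"wx": 0,"wy": 0,"wz": 0},{"hand": 0,"tx": 0,"ty": 0,"tz": 0,"wx": 0,"wy": 0,"wz": 0},{"hand": 0,"tx": 0.0095,"ty": 0.003,"tz": 0,"wx": 0,"wy": 0,"wz": 0},{"hand": 0,"tx": 0.0095,"ty": 0.003,"tz": 0,"wx": 0,"wy": 0,"wz": 0}]}}

```text
time: 2.95
position: [0.4973, 0.0139, 0.1231]
orientation: [3.137, -0.001, 1.893]
force: [1.2, 0.4, 0.7]
gripper_width: 0.0003
gripper_force: 0.0
```

Call:
{"fn": "apply_moves", "kwargs": {"series": [{"hand": 0,"tx": 0.006,"ty": 0.002,"tz": 0,"wx": 0,"wy": 0,"wz": 0},{"hand": 0,"tx": 0.006,"ty": 0.002,"tz": 0,"wx": 0,"wy": 0,"wz": 0},{"hand": 0,"tx": 0.006,"ty": 0.002,"tz": 0,"wx": 0,"wy": 0,"wz": 0},{"hand": 0,"tx": 0.006,"ty": 0.002,"tz": 0,"wx": 0,"wy": 0,"wz": 0},{"hand": 0,"tx": 0.006,"ty": 0.002,"tz": 0,"wx": 0,"wy": 0,"wz": 0}]}}

```text
time: 3.45
position: [0.5255, 0.0231, 0.1212]
orientation: [-3.141, 0.0, 1.893]
force: [-0.7, 0.3, 1.1]
gripper_width: 0.0002
gripper_force: 0.3
```

```bash
python3 - <<'E'
from h import *
c=cam('scene'); cv2.imwrite('pics/s2.png',cv2.resize(c['color'][100:240,240:400],None,fx=3,fy=3))
s=sensors.get_state();print(s['position'],s['orientation'],s['force'],s['q'],s['time'])
E
```

```text
[0.52679841 0.02368216 0.12143913] [3.13994991e+00 7.36799340e-04 1.89352680e+00] [ 1.36667288 -0.56644697 -0.07321261] [-0.79503055  0.39504547  0.79161575  2.02538284 -0.36808773  0.86373446
  0.52423724] 3.5
```

View pics/s2.png

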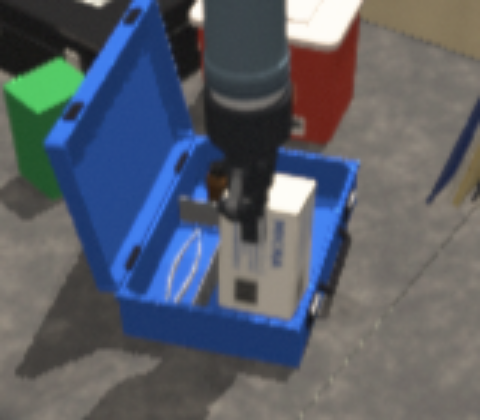

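The carton is tipping: its bottom corner stayed at about (340,206) in the full picture, so the foot has not slid. I'll continue the push.

Call:
{"fn": "apply_moves", "kwargs": {"series": [{"hand": 0,"tx": 0.006,"ty": 0.002,"tz": 0,"wx": 0,"wy": 0,"wz": 0},{"hand": 0,"tx": 0.006,"ty": 0.002,"tz": 0,"wx": 0,"wy": 0,"wz": 0},{"hand": 0,"tx": 0.006,"ty": 0.002,"tz": 0,"wx": 0,"wy": 0,"wz": 0},{"hand": 0,"tx": 0.006,"ty": 0.002,"tz": 0,"wx": 0,"wy": 0,"wz": 0},{"hand": 0,"tx": 0.006,"ty": 0.002,"tz": 0,"wx": 0,"wy": 0,"wz": 0}]}}

```text
time: 4.0
position: [0.5557, 0.0333, 0.1213]
orientation: [3.141, 0.0, 1.893]
force: [-0.6, -0.3, 0.4]
gripper_width: -0.0003
gripper_force: 0.0
```

Call:
{"fn": "apply_moves", "kwargs": {"series": [{"hand": 0,"tx": 0.006,"ty": 0.002,"tz": 0,"wx": 0,"wy": 0,"wz": 0},{"hand": 0,"tx": 0.006,"ty": 0.002,"tz": 0,"wx": 0,"wy": 0,"wz": 0},{"hand": 0,"tx": 0.006,"ty": 0.002,"tz": 0,"wx": 0,"wy": 0,"wz": 0},{"hand": 0,"tx": 0.006,"ty": 0.002,"tz": 0,"wx": 0,"wy": 0,"wz": 0},{"hand": 0,"tx": 0,"ty": 0,"tz": 0,"wx": 0,"wy": 0,"wz": 0}]}}

```text
time: 4.5
position: [0.5801, 0.0415, 0.1214]
orientation: [3.141, 0.0, 1.894]
force: [0.4, 0.6, 0.7]
gripper_width: 0.0003
gripper_force: 0.0
```

```bash
python3 - <<'E'
from h import *
c=cam('scene'); cv2.imwrite('pics/s3.png',cv2.resize(c['color'][100:240,240:400],None,fx=3,fy=3))
s=sensors.get_state();print(s['position'],s['orientation'],s['force'],s['q'],s['time'])
E
```

```text
[0.57946317 0.04118692 0.12127161] [3.14151475e+00 2.26487177e-04 1.89324881e+00] [ 0.09804826 -0.19192012 -0.32557496] [-0.74833203  0.49438482  0.75284702  1.8956538  -0.42122153  0.91568606
  0.53019479] 4.55
```

View pics/s3.png

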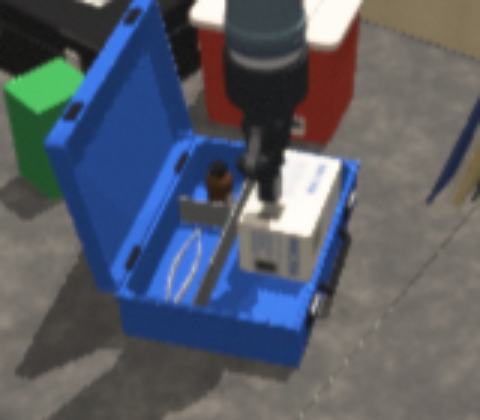

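The carton lies flat on its broad side at (290,215), with the bottle still upright at (218,180). I'll retreat upward and go round behind the lid.

Call:
{"fn": "apply_moves", "kwargs": {"series": [{"hand": 0,"tx": 0,"ty": 0,"tz": 0.045,"wx": 0,"wy": 0,"wz": 0},{"hand": 0,"tx": 0,"ty": 0,"tz": 0.045,"wx": 0,"wy": 0,"wz": 0},{"hand": 0,"tx": 0,"ty": 0,"tz": 0.045,"wx": 0,"wy": 0,"wz": 0},{"hand": 0,"tx": 0,"ty": 0,"tz": 0.045,"wx": 0,"wy": 0,"wz": 0},{"hand": 0,"tx": 0,"ty": 0,"tz": 0.045,"wx": 0,"wy": 0,"wz": 0}]}}

```text
time: 5.05
position: [0.5783, 0.0404, 0.3479]
orientation: [-3.141, -0.001, 1.892]
force: [1.0, 1.1, -0.7]
gripper_width: 0.0001
gripper_force: 0.0
```

Call:
{"fn": "apply_moves", "kwargs": {"series": [{"hand": 0,"tx": -0.011,"ty": 0.042,"tz": 0,"wx": 0,"wy": 0,"wz": 0},{"hand": 0,"tx": -0.011,"ty": 0.042,"tz": 0,"wx": 0,"wy": 0,"wz": 0},{"hand": 0,"tx": -0.011,"ty": 0.042,"tz": 0,"wx": 0,"wy": 0,"wz": 0},{"hand": 0,"tx": -0.011,"ty": 0.042,"tz": 0,"wx": 0,"wy": 0,"wz": 0},{"hand": 0,"tx": -0.011,"ty": 0.042,"tz": 0,"wx": 0,"wy": 0,"wz": 0}]}}

```text
time: 5.55
position: [0.5231, 0.252, 0.3463]
orientation: [-3.141, -0.001, 1.892]
force: [-0.3, 0.3, 1.6]
gripper_width: -0.0002
gripper_force: 0.0
```

```bash
python3 - <<'E'
from h import *
c=cam('top'); cv2.imwrite('pics/t2.png',cv2.resize(c['color'][125:255,170:345],None,fx=4,fy=4))
s=sensors.get_state();print(s['position'],s['orientation'],s['force'],s['q'],s['time'])
E
```

```text
[0.51938139 0.26320444 0.34552766] [-3.14059888 -0.00627004  1.90602582] [-1.70586837  7.14729083 -1.04358093] [-1.1975743   0.22063309  0.77771678  1.67063138 -0.16589372  1.31627118
 -0.05469678] 5.6
```

View pics/t2.png

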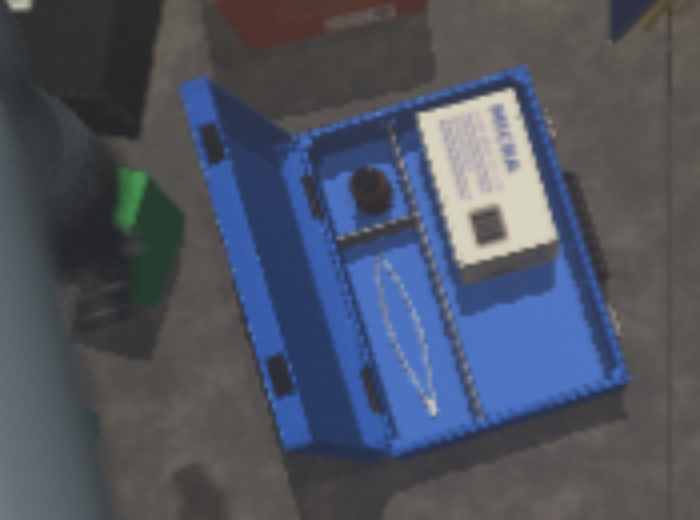

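The carton lies flat at the far end of the bay, spanning about (420,110)–(550,270). The bottle at (370,190) and the forceps are undisturbed. The hand is behind the lid, so I'll lower it and push.

Call:
{"fn": "apply_moves", "kwargs": {"series": [{"hand": 0,"tx": 0,"ty": 0,"tz": -0.035,"wx": 0,"wy": 0,"wz": 0},{"hand": 0,"tx": 0,"ty": 0,"tz": -0.035,"wx": 0,"wy": 0,"wz": 0},{"hand": 0,"tx": 0,"ty": 0,"tz": -0.035,"wx": 0,"wy": 0,"wz": 0},{"hand": 0,"tx": 0,"ty": 0,"tz": -0.035,"wx": 0,"wy": 0,"wz": 0},{"hand": 0,"tx": 0,"ty": 0,"tz": 0,"wx": 0,"wy": 0,"wz": 0}]}}

```text
time: 6.1
position: [0.5196, 0.2488, 0.201]
orientation: [-3.13, 0.003, 1.892]
force: [-0.3, -0.3, -0.1]
gripper_width: 0.0003
gripper_force: 0.0
```

Call:
{"fn": "apply_moves", "kwargs": {"series": [{"hand": 0,"tx": 0.003,"ty": -0.009,"tz": 0,"wx": 0,"wy": 0,"wz": 0},{"hand": 0,"tx": 0.003,"ty": -0.009,"tz": 0,"wx": 0,"wy": 0,"wz": 0},{"hand": 0,"tx": 0.003,"ty": -0.009,"tz": 0,"wx": 0,"wy": 0,"wz": 0},{"hand": 0,"tx": 0.003,"ty": -0.009,"tz": 0,"wx": 0,"wy": 0,"wz": 0},{"hand": 0,"tx": 0.003,"ty": -0.009,"tz": 0,"wx": 0,"wy": 0,"wz": 0}]}}

```text
time: 6.6
position: [0.5401, 0.2057, 0.2076]
orientation: [3.139, -0.002, 1.893]
force: [-0.5, 1.1, 1.3]
gripper_width: 0.0001
gripper_force: 0.5
```

Call:
{"fn": "apply_moves", "kwargs": {"series": [{"hand": 0,"tx": 0.003,"ty": -0.009,"tz": 0,"wx": 0,"wy": 0,"wz": 0},{"hand": 0,"tx": 0.003,"ty": -0.009,"tz": 0,"wx": 0,"wy": 0,"wz": 0},{"hand": 0,"tx": 0.003,"ty": -0.009,"tz": 0,"wx": 0,"wy": 0,"wz": 0},{"hand": 0,"tx": 0.003,"ty": -0.009,"tz": 0,"wx": 0,"wy": 0,"wz": 0},{"hand": 0,"tx": 0.003,"ty": -0.009,"tz": 0,"wx": 0,"wy": 0,"wz": 0}]}}

```text
time: 7.1
position: [0.5543, 0.1602, 0.2062]
orientation: [3.141, 0.0, 1.893]
force: [0.0, 0.3, -0.5]
gripper_width: -0.0002
gripper_force: 0.4
```

Call:
{"fn": "apply_moves", "kwargs": {"series": [{"hand": 0,"tx": 0.003,"ty": -0.009,"tz": 0,"wx": 0,"wy": 0,"wz": 0},{"hand": 0,"tx": 0.003,"ty": -0.009,"tz": 0,"wx": 0,"wy": 0,"wz": 0},{"hand": 0,"tx": 0.003,"ty": -0.009,"tz": 0,"wx": 0,"wy": 0,"wz": 0},{"hand": 0,"tx": 0.003,"ty": -0.009,"tz": 0,"wx": 0,"wy": 0,"wz": 0},{"hand": 0,"tx": 0.003,"ty": -0.009,"tz": 0,"wx": 0,"wy": 0,"wz": 0}]}}

```text
time: 7.6
position: [0.5692, 0.1149, 0.2061]
orientation: [-3.141, 0.0, 1.893]
force: [0.2, 0.0, 0.3]
gripper_width: 0.0002
gripper_force: 0.0
```

Call:
{"fn": "apply_moves", "kwargs": {"series": [{"hand": 0,"tx": 0.003,"ty": -0.009,"tz": 0,"wx": 0,"wy": 0,"wz": 0},{"hand": 0,"tx": 0.003,"ty": -0.009,"tz": 0,"wx": 0,"wy": 0,"wz": 0},{"hand": 0,"tx": 0.003,"ty": -0.009,"tz": 0,"wx": 0,"wy": 0,"wz": 0},{"hand": 0,"tx": 0,"ty": 0,"tz": 0,"wx": 0,"wy": 0,"wz": 0},{"hand": 0,"tx": 0,"ty": 0,"tz": 0,"wx": 0,"wy": 0,"wz": 0}]}}

```text
time: 8.1
position: [0.5781, 0.0888, 0.2063]
orientation: [-3.142, -0.0, 1.892]
force: [0.0, -0.1, 0.6]
gripper_width: -0.0002
gripper_force: 0.0
```

```bash
python3 - <<'E'
from h import *
c=cam('scene'); cv2.imwrite('pics/s4.png',cv2.resize(c['color'][90:240,230:400],None,fx=3,fy=3))
s=sensors.get_state();print(s['position'],s['orientation'],s['force'],s['time'])
E
```

```text
[0.57800566 0.0893965  0.20621357] [-3.14154436e+00 -4.66181480e-04  1.89312445e+00] [-0.1158422   0.11473981 -0.69015224] 8.15
```

View pics/s4.png

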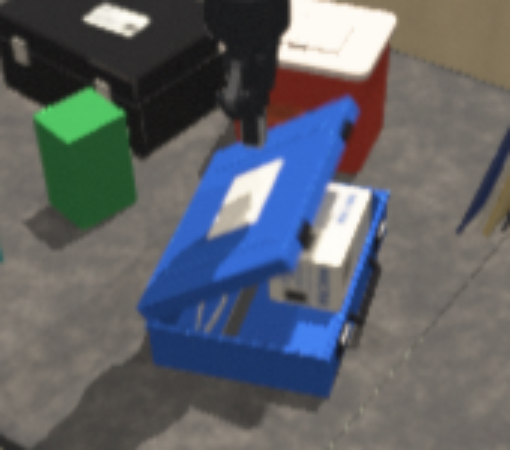

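The lid is past its balance point and about half shut, with its free edge at (330,180). I'll wait and look at whether it falls.

Call:
{"fn": "apply_moves", "kwargs": {"series": [{"hand": 0,"tx": 0,"ty": 0,"tz": 0.03,"wx": 0,"wy": 0,"wz": 0},{"hand": 0,"tx": 0,"ty": 0,"tz": 0.03,"wx": 0,"wy": 0,"wz": 0},{"hand": 0,"tx": 0,"ty": 0,"tz": 0.03,"wx": 0,"wy": 0,"wz": 0},{"hand": 0,"tx": 0,"ty": 0,"tz": 0.03,"wx": 0,"wy": 0,"wz": 0},{"hand": 0,"tx": 0,"ty": 0,"tz": 0.03,"wx": 0,"wy": 0,"wz": 0}]}}

```text
time: 8.65
position: [0.5777, 0.0899, 0.3575]
orientation: [3.142, -0.001, 1.894]
force: [0.5, -0.1, -0.7]
gripper_width: -0.0001
gripper_force: 0.0
```

Call:
{"fn": "apply_moves", "kwargs": {"series": [{"hand": 0,"tx": 0,"ty": 0,"tz": 0.03,"wx": 0,"wy": 0,"wz": 0},{"hand": 0,"tx": 0,"ty": 0,"tz": 0,"wx": 0,"wy": 0,"wz": 0},{"hand": 0,"tx": 0,"ty": 0,"tz": 0,"wx": 0,"wy": 0,"wz": 0},{"hand": 0,"tx": 0,"ty": 0,"tz": 0,"wx": 0,"wy": 0,"wz": 0},{"hand": 0,"tx": 0,"ty": 0,"tz": 0,"wx": 0,"wy": 0,"wz": 0}]}}

```text
time: 9.15
position: [0.5771, 0.0893, 0.3846]
orientation: [-3.139, -0.0, 1.893]
force: [-0.6, -0.3, -1.2]
gripper_width: 0.0
gripper_force: 0.0
```

```bash
python3 - <<'E'
from h import *
c=cam('scene'); cv2.imwrite('pics/s5.png',cv2.resize(c['color'][80:240,230:500],None,fx=2.9,fy=2.9))
s=sensors.get_state();print(s['position'],s['force'],s['time'])
R=np.array([[-.31593,-.94878],[.94878,-.31593]]);m=np.array([.58367,.07639])
# expected px of lid top corners when shut, in the crop
P=[[*(R@[x,y]+m),.078] for x,y in((-.088,-.123),(-.088,.123),(.088,.123),(.088,-.123))]
print(((proj(c,P)-[230,80])*2.9).round(0).tolist())
E
```

```text
[0.57723402 0.089171   0.38471068] [-0.51846602 -0.36008391 -0.01279722] 9.2
[[376.0, 196.0], [319.0, 355.0], [143.0, 323.0], [220.0, 171.0]]
```

View pics/s5.png

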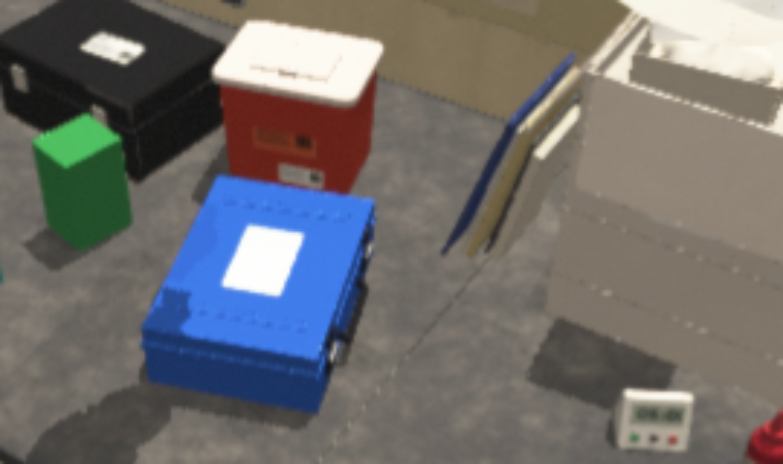

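The lid lies fully shut. Its front corners are at about (376,200) and (322,358), against (376,196) and (319,355) predicted for a shut lid. The hand is clear, so I'll hand in.

```bash
python3 -c "
from plant import finish_job
print(finish_job())"
```

```text
the job is handed in; nothing more can be done
None
```

I tipped the carton flat into the empty end of its bay and pushed the case lid shut; the job was handed in at about 9 s of the 45 s, with the arm clear of everything.

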